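Close the sample jar with the lid that fits

TASK

The amber sample jar in the holder is open, and three loose lids lie on the worktop: pick out the one that fits its neck. Set it on the jar with its grip bar across the line of the two brass lugs so that it drops down over them, then turn it clockwise (seen from above) about a quarter turn to the stop, so that it sits fully home with its bar in line with the brass lugs, and let go.

Things in the scene. Friction and masses are not known exactly. Their poses are not given: they have to be found in the camera images.
- jar_mouth (a point): Mouth centre at the rim, 66 mm up, of the fixed amber jar. x: line through its 2 brass lugs, along the 130 mm plate; z up. Neck 40 mm wide, 59 over lugs (12.5 to 7.5 mm below rim). A fitting lid spares about 5 mm all round; goes down with bar 30 to 130 deg anticlockwise of x (aim 70), then turns clockwise under the lugs to stops 6 deg past x. Home: disc on rim, lid's grip point 26 mm above this.
- lid_white_grip (a point): White lid, on its axis, 46 mm above its lower edge. All lids: standing on the worktop, open below, 80 g, skirt 24 mm high with flat disc on top; on it an upright grip bar, 14 mm thick, 30 high, along x (z up): pinch it across from above. Two inner lugs 5 mm high at the lower edge under the bar's ends. Half turns are equal. White: 54 mm wide, inside 48, 37 between inner lugs, bar 44 long.
- lid_blue_grip (a point): Grip point of the blue lid, as for the white: on its axis in the grip bar, 46 mm above its lower edge and 22 mm above its disc; x along the bar, z up. 75 mm wide, inside 69, 50 between its inner lugs, bar 54 long.
- lid_orange_grip (a point): Grip point of the orange lid, as for the white: on its axis in the grip bar, 46 mm above its lower edge and 22 mm above its disc; x along the bar, z up. 98 mm wide, inside 92, 74 between its inner lugs (too far apart to catch under the jar's lugs), bar 60 long.
There are look-alikes about, which are no part of the job. What is shaped like the part that bears lid_blue_grip but red is not meant.

How it is judged (in metres and radians):
At the end, for the whole second after the job is handed in: The blue lid, the one that fits, sits level on the jar (within 10 mm of its axis and 0.1 rad of upright), its disc down on the rim (within 3 mm), its bar within about 18 degrees of the line of the brass lugs so that its inner lugs are locked beneath them, released and at rest (horizontal distance between lid_blue_grip and jar_mouth below 0.01 m and z of lid_blue_grip in the frame of jar_mouth between 0.022 and 0.029 m and angle between the x axis of lid_blue_grip and the x axis of jar_mouth, either way round below 0.31 rad and angle between lid_blue_grip's own z axis and vertical below 0.1 rad and linear speed of lid_blue below 0.02 m/s); the robot touches nothing.
It also fails if it takes over 43 s, if anything falls off the work surface, if the arm or the gripper's body presses on something with over 40 N, if the wrist force passes 120 N, or if a joint passes its speed limit or range.

ROBOT

A 7-joint arm with a two-finger parallel gripper is mounted at the origin on a cart in front of the work surface, level with it; the furniture and walls round the work are solid. World frame = base frame: x ahead of the robot, y to its left, z up, the work surface at z = 0. Lengths are in mm, angles in rad, forces in N, time in s.
With the tool pointing down it reaches from about 400 to 875 mm from the base axis. Payload 4.4 kg.
Tool frame: the origin (TCP) lies on the centre line of the jaws, within the pads' length; the fingertips stand 25 mm ahead of it and the grasp point (between the pads) lies 6 mm ahead of it (ctrl.finger_overhang is the distance from the TCP to the fingertips, in mm); z points along the fingers, y is the line along which they close (so a half turn about z gives the same grasp; the last joint's range is limited). The gripper opens to 85 mm and grips with 20 to 120 N. Pads are 22 mm wide; open, the fingers measure 114 mm over their backs; the gripper's body (76 mm by 85 mm) begins 54 mm behind the grasp point. The pads swing forward as they close: fully open they stand 13 mm farther back than shut.
Start: joints at [1.207, 0.628, 0.038, 1.517, -0.027, 0.996, -0.02], TCP at [190.749, -621.396, 229.813] pointing down, gripper open.
Joint ranges: [-3.06, 3.06], [-0.37, 2.12], [-1.25, 1.32], [0.18, 2.47], [-1.1, 4.24], [0.23, 1.98], [-2.94, 2.94]. Speed limits (rad/s): [2.57, 2.57, 3.14, 3.14, 3.14, 3.14, 3.14].

INTERFACE

Orientations are given as [roll, pitch, yaw] about the fixed x, y, z axes, in that order (R = Rz(yaw) Ry(pitch) Rx(roll)).
In Python, from cell import ctrl gives the robot as it stands. The module is installed in compiled form; this text tells all that it offers.
- The arm moves only by the tool play_rows, never from a script. Its argument "targets" is a list of rows, each a list of 5 numbers: the closure, from 0 (fully open) to 1 (shut), then the shift along the tool's x, y, z in cm, then the turn about the tool's z in degrees. In form: [[gripper, dx, dy, dz, spin], ...]. A call has 1 to 10 rows; each row is the pose to reach, as a shift and turn from the pose commanded when the call began, along the tool's axes at that moment; what a row does not reach only later rows make up. A row lasts 1/10 s, in which the tool goes at most 50 mm and 8.59 degrees, less where a joint would pass 70% of its speed; a pose out of reach is approached as far as the arm can. A call with a gripper value outside its range is refused whole. The fingers move at their own pace and stop on an object; the grip force is fixed at half the most. Time passes only in rows, so rows that repeat a pose let the fingers close. It gives the time, the measured TCP pose, the force, the opening and the grip force at its end, in the units of the state.
- ctrl.read_state(): the state, without advancing time (a new reading comes with each control period).
- ctrl.get_image(name): name is "scene" or "side" or "wrist"; returns (picture, depth): 420x560x3 uint8, red, green, blue; 420x560 float32, mm along the optical axis (not along the pixel's ray), 0 where there is no reading.
- ctrl.calibration(name): a dict with "vfov" (degrees; the focal length in pixels is half the picture's height over the tangent of half this angle, whatever the lens; pixels are square), "cx", "cy" (the principal point, pixels), "extrinsics" (4x4, takes a point from camera to world coordinates); the wrist camera has in their place "mount" (4x4, takes a point from camera to tool coordinates, whose origin is the TCP and whose axes are the flange's). Camera axes: x right, y down, z forward; pixel columns grow to the right and rows downward; lengths in mm; the calibration is good to about 2 mm. The wrist camera is an equidistant fisheye: a pixel r from the principal point sees the ray r / f radians off the axis. A picture is of the moment at which its call begins: read the wrist's pose just before it. calibration takes no time and is no camera call.
- ctrl.finish_job(): hands the job in; it is judged then, once.
Trained networks look in the newest picture that a camera, given by its name, has taken for a name from the list of things; names that differ only in an ending like _2 or _b are one class to them, and where a whole thing is asked for, a point or a joint stands for the part that bears it (a point fixed in the world has none). Each returns a list of dicts, best first, with "confidence" (0 to 1); they miss things now and then, are a little off and sometimes report something else, mostly with a low value. They report only what shows in the picture. A call takes as long as a camera call. They do not tell look-alikes from the thing itself.
- ctrl.search_frame(camera, name): "bbox" ([left, top, right, bottom] in pixels, round what is visible of it).
- ctrl.trace(camera, name): "pixels" (420x560 bool, what is visible of it) and "bbox" ([left, top, right, bottom] in pixels, round what is visible of it).
The state is a dict: "clock": time; "qpos": joint angles; "qd": joint speeds; "tau": joint torques, N m; "eef_pos": TCP position; "tool_rot": TCP orientation; "force": force on the tool from outside, world axes, zero at the start; "torque": the same for the moment, N m; "width": finger opening in mm; "gripper_force": force on a finger pad.
Only numpy, scipy, OpenCV 4.12 (cv2) and the standard library are available. Lean on these libraries where they do the work, as an engineer would, in place of code of your own. Each camera call takes 0.05 s, during which the arm holds its last target. There are 200 camera calls.

## Working session

There is one attempt and no reset: what is moved stays moved. The work goes in short steps, Python scripts to look and compute and a tool call to move; the robot and the scene stay as the last step left them, time stands still between calls to the robot, and variables do not carry over. Pictures are saved under pics/ and viewed, at most 10 in all, crops included, and the job is handed in when it is done.

Besides the shell and the picture viewer there is one more tool, called after "Call:" by a JSON object that holds its "fn" and its "kwargs", one argument or row to a line. play_rows: Moves the arm, as the interface text tells. Its arguments: {"type":"object","properties":{"targets":{"type":"array"}},"required":["targets"]}

```bash
mkdir -p pics
cat > h.py <<'E'
import numpy as np, cv2
from cell import ctrl
from scipy.spatial.transform import Rotation as R
def cloud(name):
    s=ctrl.read_state(); im,d=ctrl.get_image(name); c=ctrl.calibration(name)
    f=210/np.tan(np.radians(c["vfov"])/2)
    v,u=np.mgrid[:420,:560]; x=(u-c["cx"])/f; y=(v-c["cy"])/f
    if name=="wrist":
        r=np.hypot(x,y)+1e-9; k=np.tan(np.minimum(r,1.5))/r; x=x*k; y=y*k
        T=np.eye(4); T[:3,:3]=R.from_euler('xyz',s["tool_rot"]).as_matrix(); T[:3,3]=s["eef_pos"]
        T=T@np.array(c["mount"])
    else: T=np.array(c["extrinsics"])
    P=np.stack([x*d,y*d,d],-1)@T[:3,:3].T+T[:3,3]
    P[d==0]=np.nan
    return im,d,P
def save(n,im): cv2.imwrite(f"pics/{n}.png",im[...,::-1])
E
python3 - <<'E'
from h import *
print(ctrl.read_state())
ims=[]
for n in ("scene","side","wrist"):
    im,d,P=cloud(n); ims.append(im)
    for t in ("lid_blue_grip","lid_white_grip","lid_orange_grip","jar_mouth"):
        for r in ctrl.trace(n,t)[:4]:
            m=r["pixels"]; print(n,t,round(r["confidence"],2),np.round(r["bbox"]),np.nanmedian(P[m],0).round(),np.nanmax(P[m][:,2]).round(),np.median(im[m],0))
save("scene",ims[0]);save("side",ims[1])
save("wrist",ims[2])
E
```

```text
{'clock': 0.0, 'qpos': array([ 1.2071871 ,  0.62934796,  0.03846244,  1.51840981, -0.02698742,
        0.99631932, -0.01998726]), 'qd': array([ 4.72536434e-04,  2.02019052e-04,  3.46156629e-04, -7.02157240e-04,
        7.56542712e-04, -2.63028569e-05, -1.30595933e-03]), 'tau': array([-1.18608645e-03, -5.63425505e+01,  1.22598354e+00, -1.93452179e+01,
        1.11054140e-02,  1.03315906e-02,  6.67051523e-06]), 'eef_pos': array([ 190.54529009, -620.75474857,  228.87493752]), 'tool_rot': array([-3.13962743e+00,  4.96954199e-05,  2.97811338e-01]), 'force': array([-0.10506518,  0.16556548,  0.29503429]), 'torque': array([-0.02992346, -0.00887851,  0.0403551 ]), 'gripper_force': 0.0, 'width': 85.63007055111741}
scene lid_blue_grip 0.95 [319. 221. 358. 258.] [ 433. -179.   24.] 57.0 [ 31. 105. 216.]
scene lid_blue_grip 0.61 [215. 195. 249. 226.] [642. -84.  25.] 57.0 [163.  19.  15.]
scene lid_white_grip 0.76 [357. 177. 381. 208.] [ 481. -347.   26.] 58.0 [152.  151.  146.5]
scene lid_orange_grip 0.84 [276. 173. 322. 212.] [ 586. -219.   24.] 57.0 [247. 164.  10.]
scene jar_mouth 0.84 [228. 247. 283. 308.] [473.  13.  22.] 70.0 [206. 135.  71.]
side lid_blue_grip 0.73 [206. 225. 237. 260.] [645. -78.  23.] 55.0 [139.  48.  47.]
side lid_blue_grip 0.61 [309. 213. 342. 242.] [ 439. -175.   23.] 55.0 [ 55.  80. 142.]
side lid_white_grip 0.64 [300. 183. 324. 208.] [ 483. -343.   24.] 55.0 [160. 160. 159.]
side lid_orange_grip 0.97 [240. 198. 284. 233.] [ 590. -213.   23.] 55.0 [189. 110.  63.]
side jar_mouth 0.87 [259. 247. 331. 309.] [481.  24.  21.] 67.0 [196. 140. 107.]
```

View pics/scene.png

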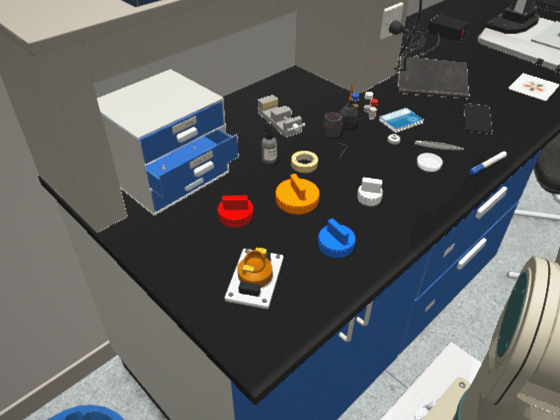

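View pics/side.png

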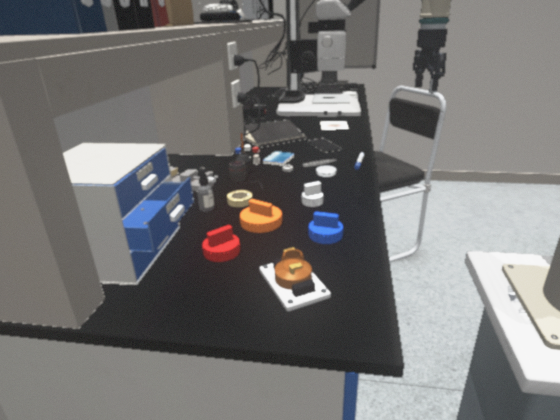

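Scene: blue lid (337,238), red look-alike (236,210), orange (297,193) and white (370,190) lids, open jar (255,268); the blue drawer (190,165) is no lid. The side view agrees: blue (325,228), red (221,243), jar (293,275). By description I choose blue (337,238). Next I measure it and check it in a crop.

Run:
```python
from h import *
print(ctrl.finger_overhang)
crops=[]
for n,ctr in (("scene",(433,-179)),("side",(439,-175))):
    im,d,P=cloud(n)
    hsv=cv2.cvtColor(im,cv2.COLOR_RGB2HSV)
    near=np.hypot(P[...,0]-435,P[...,1]+178)<60
    lid=near&(P[...,2]>12)&(hsv[...,1]>80)
    bar=near&(P[...,2]>36); top=near&(P[...,2]>49)
    for nm,m in (("bar",bar),("top",top)):
        (c,s,a)=cv2.minAreaRect(P[m][:,:2].astype(np.float32)); q=P[m][:,:2]; w,V=np.linalg.eigh(np.cov(q.T)); 
        print(n,nm,m.sum(),np.round(c),np.round(s),q.mean(0).round(1),'yaw',np.degrees(np.arctan2(V[1,1],V[0,1])).round(1)%180, np.nanpercentile(P[m][:,2],95).round(1))
    disc=near&(abs(P[...,2]-25)<5)
    print('lid circle',cv2.minEnclosingCircle(P[near&(P[...,2]>10)][:,:2].astype(np.float32)))
    nj=np.hypot(P[...,0]-478,P[...,1]-18)<110
    pl=nj&(P[...,2]>3)&(P[...,2]<25)&(hsv[...,1]<50)&(hsv[...,2]>130)
    print('plate',pl.sum(),cv2.minAreaRect(P[pl][:,:2].astype(np.float32)))
    rim=nj&(P[...,2]>60)
    print('rim',rim.sum(),cv2.minAreaRect(P[rim][:,:2].astype(np.float32)),cv2.minEnclosingCircle(P[rim][:,:2].astype(np.float32)),np.nanpercentile(P[rim][:,2],95))
    x0,y0=(215,205) if n=="scene" else (210,190)
    crops.append(cv2.resize(im[y0:y0+110,x0:x0+150],(795,583) if 0 else (780,572),interpolation=cv2.INTER_CUBIC))
save("crop",cv2.resize(np.hstack(crops),(800,293)))
```

```text
25.0
scene bar 254 [ 442. -188.] [17. 57.] [ 439.6 -184.6] yaw 173.0 55.5
scene top 153 [ 443. -188.] [16. 56.] [ 441.3 -186.4] yaw 171.8 56.2
lid circle ((441.5950012207031, -187.4947052001953), 39.04301452636719)
plate 1028 ((488.75323486328125, -3.434600830078125), (84.00237274169922, 131.70529174804688), 33.47269058227539)
rim 161 ((487.5594177246094, -1.6693267822265625), (37.24961853027344, 53.54124069213867), 47.35280990600586) ((485.131591796875, -2.474231719970703), 28.610239028930664) 67.70177119559935
side bar 235 [ 439. -185.] [16. 53.] [ 439.1 -182.1] yaw 171.7 53.8
side top 100 [ 439. -186.] [16. 53.] [ 438.9 -184.2] yaw 170.8 54.1
lid circle ((439.53753662109375, -184.77066040039062), 38.77346420288086)
plate 1067 ((486.9581298828125, -2.2188034057617188), (83.6768569946289, 132.20980834960938), 33.54356002807617)
rim 143 ((487.0516357421875, -0.5520210266113281), (34.387107849121094, 34.17158508300781), 37.02048873901367) ((486.3285827636719, -1.9950737953186035), 19.19578742980957) 65.91272145221446
```

View pics/crop.png

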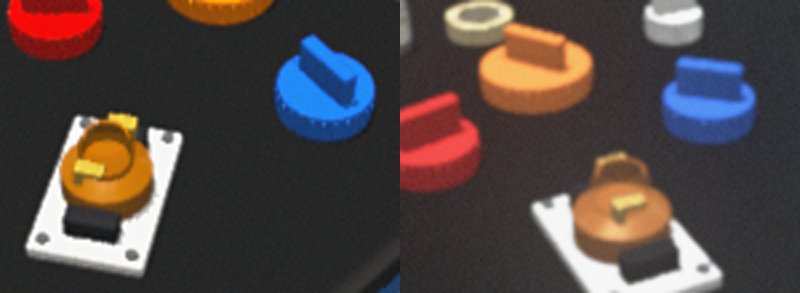

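The crop confirms it: the blue lid (325,90) has a knurled skirt and an upright bar, and the jar's lugs (88,168) and (122,122) run along the plate's long axis. Blue lid ≈ (440,-186) with bar yaw ≈ 172°, jar ≈ (487,-2) with x ≈ 123.5°. I'll move above the lid and turn the tool to yaw 172°.

Call:
{"fn": "play_rows", "kwargs": {
  "targets": [
    [0, 36.6, -34.3, 0, -85],
    [0, 36.6, -34.3, 0, -85],
    [0, 36.6, -34.3, 0, -85],
    [0, 36.6, -34.3, 0, -85],
    [0, 36.6, -34.3, 0, -85],
    [0, 36.6, -34.3, 0, -85],
    [0, 36.6, -34.3, 0, -85],
    [0, 36.6, -34.3, 0, -85],
    [0, 36.6, -34.3, 0, -85],
    [0, 36.6, -34.3, 0, -85]
  ]
}}

```text
clock: 1.85
eef_pos: [440.1, -186.0, 230.2]
tool_rot: [3.141, 0.001, 1.787]
force: [1.0, 0.4, -0.6]
width: 85.3
gripper_force: 0.0
```

Call:
{"fn": "play_rows", "kwargs": {
  "targets": [
    [0, 0, 0, 0, -70],
    [0, 0, 0, 0, -70],
    [0, 0, 0, 0, -70],
    [0, 0, 0, 0, -70],
    [0, 0, 0, 0, -70],
    [0, 0, 0, 0, -70],
    [0, 0, 0, 0, -70],
    [0, 0, 0, 0, -70],
    [0, 0, 0, 0, -70],
    [0, 0, 0, 0, -70]
  ]
}}

```text
clock: 2.85
eef_pos: [439.2, -187.7, 229.8]
tool_rot: [3.141, 0.0, 3.0]
force: [-1.0, -0.5, -0.3]
width: 85.0
gripper_force: 0.0
```

```bash
cat > m.py <<'E'
from h import *
s=ctrl.read_state(); print(s["clock"],s["eef_pos"].round(1),np.degrees(s["tool_rot"]).round(2),s["qpos"].round(2),s["force"].round(1))
im,d,P=cloud("wrist"); save("w%.1f"%s["clock"],im); print("w%.1f"%s["clock"])
for t in ("lid_blue_grip","jar_mouth"):
    for r in ctrl.trace("wrist",t)[:3]:
        m=r["pixels"]; q=P[m]; print(t,r["confidence"],np.round(r["bbox"]),np.nanmedian(q,0).round(1),np.median(im[m],0))
        b=q[q[:,2]>46,:2] if t[0]=='l' else q[q[:,2]>60,:2]
        if len(b)>20:
            w,V=np.linalg.eigh(np.cov(b.T)); print(' mean',b.mean(0).round(1),'rect',np.round(cv2.minAreaRect(b.astype(np.float32))[0],1),np.round(cv2.minAreaRect(b.astype(np.float32))[1],1),'yaw',(np.degrees(np.arctan2(V[1,1],V[0,1]))%180).round(1),'zmax',np.nanpercentile(q[:,2],98).round(1),'circ',cv2.minEnclosingCircle(q[q[:,2]>12][:,:2].astype(np.float32)))
E
python3 m.py
```

```text
2.85 [ 439.2 -187.7  229.8] [1.7999e+02 1.0000e-02 1.7188e+02] [ 0.87  0.47 -0.75  1.97  0.42  0.86  1.33] [-1.  -0.5 -0.3]
w2.9
lid_blue_grip 0.74 [340. 288. 386. 336.] [ 637.1 -110.2   23.9] [254.   76.5  74.5]
 mean [ 639.3 -102.9] rect [ 564.4 -127.2] [222.3  25.2] yaw 16.7 zmax 54.4 circ ((571.3308715820312, -117.29153442382812), 120.7012710571289)
jar_mouth 0.86 [373. 137. 479. 247.] [478.2 -19.   26.7] [237. 169. 115.]
 mean [484.1  -7.8] rect [485.9  -5.9] [37.5 38.5] yaw 129.9 zmax 65.3 circ ((486.7092590332031, -5.260159015655518), 72.62682342529297)
```

Run:
```python
from h import *
im,d,P=cloud("wrist")
near=np.hypot(P[...,0]-440,P[...,1]+186)<60
hsv=cv2.cvtColor(im,cv2.COLOR_RGB2HSV); bl=(abs(hsv[...,0].astype(int)-108)<15)&(hsv[...,1]>100)
for n,m in(("top",near&bl&(P[...,2]>47)&(P[...,2]<62)),("lid",near&bl&(P[...,2]>15)&(P[...,2]<62))):
    q=P[m][:,:2].astype(np.float32); print(n,len(q),cv2.minAreaRect(q),cv2.minEnclosingCircle(q),np.nanpercentile(P[m][:,2],[50,95]))
```

```text
top 702 ((440.1945495605469, -188.17922973632812), (13.634520530700684, 52.84148025512695), 81.77656555175781) ((440.120361328125, -187.6691131591797), 26.60923194885254) [53.71866473 55.05697193]
lid 3515 ((439.6808166503906, -187.72906494140625), (75.40838623046875, 75.31573486328125), 41.587039947509766) ((440.5419616699219, -187.98672485351562), 38.638587951660156) [24.34101517 54.34279408]
```

View pics/w2.9.png

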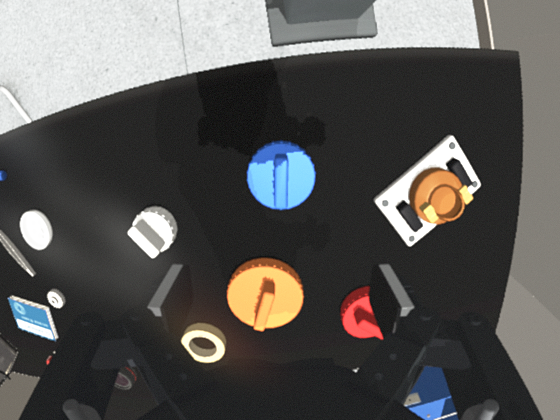

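The wrist picture shows the blue lid at (281,175) with its bar along the image's vertical, and the jar at (440,196). I'll descend and grip.

Call:
{"fn": "play_rows", "kwargs": {
  "targets": [
    [0, -0.1, 0, 5, 0],
    [0, -0.1, 0, 10, 0],
    [0, -0.1, 0, 14, 0],
    [0, -0.1, 0, 16.5, 0],
    [0, -0.1, 0, 17.6, 0],
    [0, -0.1, 0, 17.6, 0],
    [0.5, -0.1, 0, 17.6, 0],
    [1, -0.1, 0, 17.6, 0],
    [1, -0.1, 0, 17.6, 0],
    [1, -0.1, 0, 17.6, 0]
  ]
}}

```text
clock: 4.05
eef_pos: [440.7, -188.0, 54.7]
tool_rot: [-3.141, 0.002, 3.002]
force: [0.9, -1.0, -0.2]
width: 28.1
gripper_force: 0.0
```

Call:
{"fn": "play_rows", "kwargs": {
  "targets": [
    [1, 0, 0, 0, 0],
    [1, 0, 0, 0, 0],
    [1, 0, 0, 0, 0],
    [1, 0, 0, 0, 0],
    [1, 0, 0, 0, 0],
    [1, 0, 0, 0, 0]
  ]
}}

```text
clock: 4.65
eef_pos: [440.2, -187.6, 53.8]
tool_rot: [3.142, -0.0, 3.003]
force: [0.8, 0.6, -0.1]
width: 0.1
gripper_force: 0.0
```

Run:
```python
from h import *
print({k:np.round(v,3) for k,v in ctrl.read_state().items()})
im,d,P=cloud("scene"); a=cv2.resize(im[170:290,260:420],(400,300),interpolation=2)
im,d,P=cloud("wrist"); save("g1",np.hstack([a,cv2.resize(im,(400,300))]))
```

```text
{'clock': np.float64(4.65), 'qpos': array([ 0.659,  0.731, -0.469,  2.118,  0.747,  0.46 ,  1.038]), 'qd': array([-0.002,  0.001,  0.001, -0.   , -0.   , -0.001, -0.001]), 'tau': array([ 9.0000e-03, -4.7499e+01, -5.2350e+00, -7.5250e+00,  6.0000e-03,
        1.0000e-03,  0.0000e+00]), 'eef_pos': array([ 440.181, -187.595,   53.763]), 'tool_rot': array([ 3.142, -0.   ,  3.003]), 'force': array([ 0.842,  0.609, -0.061]), 'torque': array([-0.032,  0.035,  0.002]), 'gripper_force': np.float64(0.0), 'width': np.float64(0.129)}
```

View pics/g1.png

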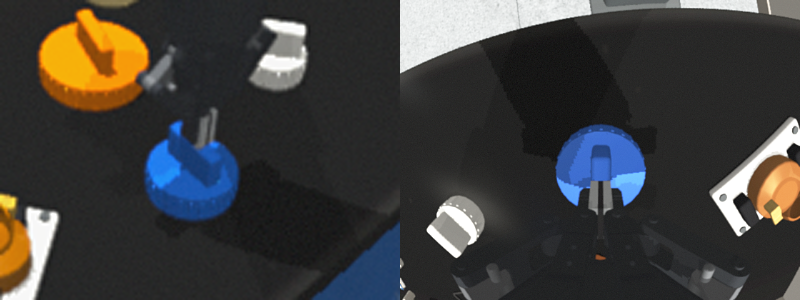

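Run:
```python
from h import *
for n in("wrist","scene","side"):
    im,d,P=cloud(n)
    near=np.hypot(P[...,0]-440,P[...,1]+186)<80
    hsv=cv2.cvtColor(im,cv2.COLOR_RGB2HSV); bl=(abs(hsv[...,0].astype(int)-108)<15)&(hsv[...,1]>100)
    for k,m in(("top",near&bl&(P[...,2]>47)&(P[...,2]<62)),("lid",near&bl&(P[...,2]>10)&(P[...,2]<62)),("fing",near&~bl&(P[...,2]>15)&(P[...,2]<100))):
        q=P[m]; 
        if len(q)>5:
            print(n,k,len(q),'rect',[np.round(t,1) for t in cv2.minAreaRect(q[:,:2].astype(np.float32))],'z',np.percentile(q[:,2],[2,50,98]).round(0))
            if k=="fing":
                for z in range(15,100,10):
                    a=q[(q[:,2]>=z)&(q[:,2]<z+10)]
                    if len(a): print('   ',z,len(a),np.median(a,0).round(0))
```

```text
wrist top 1068 rect [array([ 423.4, -186.2]), array([20.4, 19.6]), np.float64(82.6)] z [48. 54. 55.]
wrist lid 9502 rect [array([ 436.7, -187.5]), array([75.9, 68.2]), np.float64(82.0)] z [15. 24. 54.]
wrist fing 2946 rect [array([ 438.4, -187.7]), array([53.7, 25.6]), np.float64(81.9)] z [ 62.  85. 100.]
    55 203 [ 429. -187.   63.]
    65 593 [ 430. -186.   70.]
    75 717 [ 430. -186.   80.]
    85 917 [ 430. -188.   92.]
    95 516 [ 429. -186.   98.]
scene top 121 rect [array([ 441.9, -186.2]), array([18.2, 54.1]), np.float64(82.8)] z [47. 52. 57.]
scene lid 899 rect [array([ 440.1, -185.9]), array([76.7, 71.4]), np.float64(45.9)] z [11. 25. 55.]
scene fing 171 rect [array([ 432.4, -188.4]), array([36.7, 16.2]), np.float64(63.8)] z [59. 79. 99.]
    55 16 [ 432. -181.   62.]
    65 51 [ 434. -181.   70.]
    75 47 [ 435. -180.   80.]
    85 38 [ 432. -184.   89.]
    95 19 [ 431. -182.   98.]
side top 109 rect [array([ 439. , -184.8]), array([17.8, 52. ]), np.float64(74.6)] z [47. 52. 54.]
side lid 751 rect [array([ 437.9, -177.3]), array([75.4, 59.5]), np.float64(4.7)] z [11. 24. 53.]
side fing 165 rect [array([ 436.3, -193.7]), array([45.6, 25.7]), np.float64(77.1)] z [55. 76. 98.]
    45 2 [ 448. -186.   54.]
    55 30 [ 437. -180.   60.]
    65 47 [ 437. -176.   70.]
    75 46 [ 437. -175.   80.]
    85 33 [ 437. -174.   89.]
    95 7 [ 426. -189.   98.]
```

The picture shows the shut fingers (600,200 right half) above the bar, and the depth puts the fingertips at z≈60, clear of the bar top at 54. So the tips really stand about 5 mm behind the TCP, not 25 mm ahead. The lid hasn't moved. I'll open, go down 30 mm and grip again.

Call:
{"fn": "play_rows", "kwargs": {
  "targets": [
    [0, 0, 0, 0, 0],
    [0, 0, 0, 0, 0],
    [0, 0, 0, 0, 0],
    [0, 0, 0, 0, 0],
    [0, 0, 0, 0, 0],
    [0, 0, 0, 0, 0],
    [0, 0, 0, 1, 0],
    [0, 0, 0, 2, 0],
    [0, 0, 0, 3, 0],
    [0, 0, 0, 3, 0]
  ]
}}

```text
clock: 5.9
eef_pos: [439.1, -187.2, 22.2]
tool_rot: [3.141, -0.003, 3.004]
force: [-0.8, 0.4, 0.7]
width: 85.2
gripper_force: 0.0
```

Call:
{"fn": "play_rows", "kwargs": {
  "targets": [
    [1, 0, 0, 0, 0],
    [1, 0, 0, 0, 0],
    [1, 0, 0, 0, 0],
    [1, 0, 0, 0, 0],
    [1, 0, 0, 0, 0],
    [1, 0, 0, 0, 0],
    [1, 0, 0, 0, 0],
    [1, 0, 0, 0, 0],
    [1, 0, 0, 0, 0]
  ]
}}

```text
clock: 6.8
eef_pos: [440.4, -187.8, 24.2]
tool_rot: [-3.141, 0.001, 3.003]
force: [-0.3, -0.3, 6.5]
width: 13.1
gripper_force: 59.4
```

Gripped (13.1 mm, 59 N). I'll lift and measure the jar again.

Call:
{"fn": "play_rows", "kwargs": {
  "targets": [
    [1, 0, 0, -1, 0],
    [1, 0, 0, -4, 0],
    [1, 0, 0, -8, 0],
    [1, 0, 0, -12, 0],
    [1, 0, 0, -12, 0],
    [1, 0, 0, -12, 0]
  ]
}}

```text
clock: 7.4
eef_pos: [440.2, -188.1, 144.7]
tool_rot: [-3.141, 0.001, 3.002]
force: [0.1, 0.3, -1.0]
width: 13.1
gripper_force: 58.7
```

```bash
cat > j.py <<'E'
from h import *
s=ctrl.read_state(); print(s["clock"],s["eef_pos"].round(1),np.degrees(s["tool_rot"]).round(2),s["qpos"].round(2),s["width"].round(1),s["force"].round(1))
for n in("wrist","scene","side"):
    im,d,P=cloud(n); hsv=cv2.cvtColor(im,cv2.COLOR_RGB2HSV)
    bl=(abs(hsv[...,0].astype(int)-108)<15)&(hsv[...,1]>100)
    nj=(np.hypot(P[...,0]-487,P[...,1]+3)<90)&~bl
    rim=nj&(P[...,2]>61)&(P[...,2]<70)&(hsv[...,1]>60); pl=nj&(P[...,2]>3)&(P[...,2]<25)&(hsv[...,1]<50)&(hsv[...,2]>130)
    for k,m in(("rim",rim),("plate",pl),("lid",bl&(np.hypot(*(np.moveaxis(P[...,:2],-1,0)-s["eef_pos"][:2,None,None]))<70)&(P[...,2]>s["eef_pos"][2]-40))):
        q=P[m]
        if len(q)>20: print(n,k,len(q),[np.round(t,1) for t in cv2.minAreaRect(q[:,:2].astype(np.float32))],np.round(cv2.minEnclosingCircle(q[:,:2].astype(np.float32))[0],1),'z',np.percentile(q[:,2],[2,50,98]).round(1))
save("j%.1f"%s["clock"],im)
E
python3 j.py
```

```text
Traceback (most recent call last):
  File "j.py", line 2, in <module>
    s=ctrl.read_state(); print(s["clock"],s["eef_pos"].round(1),np.degrees(s["tool_rot"]).round(2),s["qpos"].round(2),s["width"].round(1),s["force"].round(1))
                                                                                                                      ^^^^^^^^^^^^^^^^
AttributeError: 'float' object has no attribute 'round'
```

```bash
sed -i 's/s\["width"\].round(1)/round(s["width"],1)/' j.py; python3 j.py
```

```text
7.4 [ 440.2 -188.1  144.7] [-1.7995e+02  8.0000e-02  1.7202e+02] [ 0.79  0.59 -0.65  2.06  0.57  0.67  1.19] 13.1 [ 0.1  0.3 -1. ]
wrist rim 491 [array([486.7,  -5. ]), array([35.4, 35.5]), np.float64(8.1)] [486.4  -5.4] z [61.1 64.8 66.8]
wrist plate 3656 [array([487.3,  -4.8]), array([ 84.6, 130. ]), np.float64(33.5)] [487.1  -5. ] z [ 5.2 11.8 15.4]
wrist lid 12789 [array([ 434.4, -188.1]), array([64.9, 78.2]), np.float64(2.2)] [ 441.  -186.4] z [128.1 144.8 175.3]
scene rim 124 [array([487.9,  -2.7]), array([36.2, 34.4]), np.float64(85.6)] [487.7  -2. ] z [61.2 65.  68.3]
scene plate 1020 [array([489.8,  -4.6]), array([ 84.5, 135.7]), np.float64(33.5)] [488.6  -4.1] z [ 5.6 12.  15.6]
scene lid 969 [array([ 438.2, -183.8]), array([74.5, 71.2]), np.float64(45.8)] [ 436.8 -185.1] z [121.9 143.2 174.1]
side rim 123 [array([486.1,  -0.7]), array([33.5, 34.9]), np.float64(44.5)] [485.9  -1.3] z [61.1 64.1 66.2]
side plate 1085 [array([486.5,  -1.7]), array([ 84.3, 131.1]), np.float64(33.2)] [486.7  -1.1] z [ 4.2 11.1 15.4]
side lid 783 [array([ 438.2, -178.4]), array([75. , 63.4]), np.float64(5.3)] [ 437.8 -185. ] z [119.9 141.6 171.9]
```

All three cameras give the same offset from lid to jar, (47,183), so the jar is at (487.2,-4.7). I'll move over it and turn the bar to 70° off the lug line.

Call:
{"fn": "play_rows", "kwargs": {
  "targets": [
    [1, -0.5, 4.7, 0, -6],
    [1, -1.05, 9.4, 0, -12],
    [1, -1.6, 14.1, 0, -18],
    [1, -2.1, 18.8, 0, -21.5],
    [1, -2.1, 18.8, 0, -21.5],
    [1, -2.1, 18.8, 0, -21.5],
    [1, -2.1, 18.8, 0, -21.5]
  ]
}}

```text
clock: 8.25
eef_pos: [485.9, -5.5, 142.8]
tool_rot: [-3.141, -0.003, -2.906]
force: [-0.6, -1.7, -0.5]
width: 13.0
gripper_force: 58.8
```

```bash
python3 j.py | grep -v plate
python3 - <<'E'
from h import *
im,d,P=cloud("scene"); a=cv2.resize(im[190:320,190:320],(400,400),interpolation=2)
im,d,P=cloud("side"); b=cv2.resize(im[190:320,220:350],(400,400),interpolation=2)
save("over",np.hstack([a,b]))
E
```

```text
8.25 [485.9  -5.5 142.8] [-1.7998e+02 -1.7000e-01 -1.6650e+02] [ 0.44  0.63 -0.73  2.04  0.64  0.72  1.11] 13.0 [-0.6 -1.7 -0.5]
wrist lid 12658 [array([480.3,  -6.3]), array([65.7, 77.4]), np.float64(1.4)] [487.6  -7.9] z [128.8 142.9 173.4]
scene rim 126 [array([485.8,  -0.9]), array([36.8, 43.6]), np.float64(52.0)] [485.9  -0.7] z [61.2 64.2 67.6]
scene lid 1141 [array([482.9,  -2.4]), array([77.1, 67.4]), np.float64(55.0)] [486.8  -5.5] z [121.6 142.6 173.4]
side rim 121 [array([486. ,  -1.1]), array([34.3, 34.1]), np.float64(61.7)] [487.   -1.7] z [61.2 64.1 66.3]
side lid 1223 [array([483.3,   4.8]), array([74.7, 58.9]), np.float64(10.2)] [485.   -2.6] z [120.1 142.  172.1]
```

View pics/over.png

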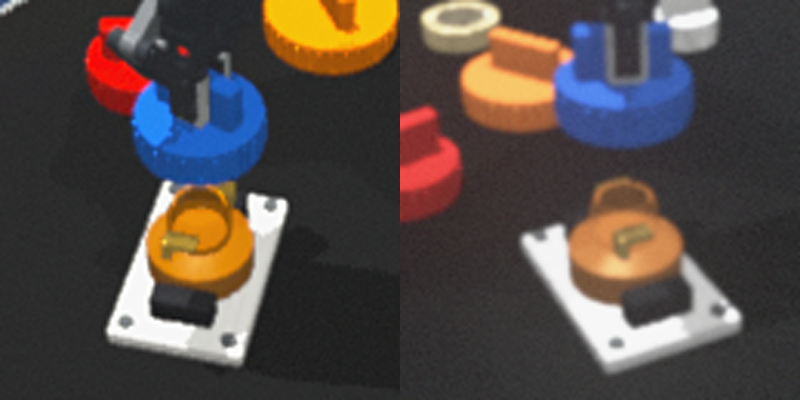

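The lid hangs level above the jar (left half 200,125 over 200,210), with its bar across the lug line. I'll go down gently.

Call:
{"fn": "play_rows", "kwargs": {
  "targets": [
    [1, 0, 0, 2, 0],
    [1, 0, 0, 4, 0],
    [1, 0, 0, 5, 0],
    [1, 0, 0, 5.5, 0],
    [1, 0, 0, 5.9, 0],
    [1, 0, 0, 6.2, 0],
    [1, 0, 0, 6.2, 0]
  ]
}}

```text
clock: 9.2
eef_pos: [487.1, -4.3, 81.9]
tool_rot: [-3.141, 0.0, -2.905]
force: [0.6, 0.5, -1.1]
width: 13.2
gripper_force: 58.9
```

Call:
{"fn": "play_rows", "kwargs": {
  "targets": [
    [1, 0, 0, 0.3, 0],
    [1, 0, 0, 0.6, 0],
    [1, 0, 0, 0.9, 0],
    [1, 0, 0, 1.1, 0],
    [1, 0, 0, 1.2, 0],
    [1, 0, 0, 1.2, 0],
    [1, 0, 0, 1.2, 0]
  ]
}}

```text
clock: 9.9
eef_pos: [486.9, -4.4, 70.0]
tool_rot: [-3.141, -0.0, -2.905]
force: [-1.2, -0.8, 3.7]
width: 13.3
gripper_force: 59.7
```

It dropped over the lugs without resistance (z = 70, home height). Now I turn it clockwise.

Call:
{"fn": "play_rows", "kwargs": {
  "targets": [
    [1, 0, 0, 0, 8],
    [1, 0, 0, 0, 16],
    [1, 0, 0, 0, 24],
    [1, 0, 0, 0, 32],
    [1, 0, 0, 0, 40],
    [1, 0, 0, 0, 48],
    [1, 0, 0, 0, 56],
    [1, 0, 0, 0, 64],
    [1, 0, 0, 0, 68],
    [1, 0, 0, 0, 70]
  ]
}}

```text
clock: 10.9
eef_pos: [487.1, -3.1, 70.1]
tool_rot: [3.14, -0.0, 2.156]
force: [-0.8, 3.2, 4.0]
width: 12.7
gripper_force: 59.5
```

Call:
{"fn": "play_rows", "kwargs": {
  "targets": [
    [1, 0, 0, 0, 2],
    [1, 0, 0, 0, 3],
    [1, 0, 0, 0, 4],
    [1, 0, 0, 0, 5],
    [1, 0, 0, 0, 5]
  ]
}}

```text
clock: 11.4
eef_pos: [487.6, -3.2, 70.0]
tool_rot: [3.14, -0.001, 2.07]
force: [-1.9, 4.1, 4.6]
width: 12.9
gripper_force: 59.8
```

```bash
python3 j.py | grep -v -e plate -e rim; python3 -c "
from h import *
print(ctrl.read_state()['torque'])"
```

```text
11.4 [487.6  -3.2  70. ] [ 1.7988e+02 -3.0000e-02  1.1860e+02] [ 0.12  0.67 -0.25  2.09  0.39  0.42  0.06] 12.9 [-1.9  4.1  4.6]
wrist lid 12677 [array([496.4,   4.3]), array([98.5, 65.8]), np.float64(17.0)] [497.1   4.9] z [ 55.9  70.3 100.8]
scene lid 1055 [array([486.7,  -2. ]), array([74.5, 70.6]), np.float64(35.6)] [489.7   1.9] z [ 49.9  69.9 101.6]
side lid 1086 [array([485.7,   2.8]), array([74.6, 66.9]), np.float64(4.9)] [487.1  -1.7] z [50.8 69.  99.7]
[1.31043919 0.13037881 0.11904641]
```

The bar is at 118.6° (5° past the lug line) and the disc is at 70 mm, so it's home. Release and retreat.

Call:
{"fn": "play_rows", "kwargs": {
  "targets": [
    [0, 0, 0, 0, 0],
    [0, 0, 0, 0, 0],
    [0, 0, 0, 0, 0],
    [0, 0, 0, 0, 0],
    [0, 0, 0, 0, 0],
    [0, 0, 0, 0, 0],
    [0, 0, 0, 0, 0],
    [0, 0, 0, 0, 0]
  ]
}}

```text
clock: 12.35
eef_pos: [487.0, -4.3, 69.8]
tool_rot: [3.142, 0.0, 2.069]
force: [0.6, -0.5, -0.5]
width: 85.3
gripper_force: 0.0
```

Call:
{"fn": "play_rows", "kwargs": {
  "targets": [
    [0, 0, 0, -2, 0],
    [0, 0, 0, -5, 0],
    [0, 0, 0, -9, 0],
    [0, 0, 0, -13, 0],
    [0, 0, 0, -15, 0],
    [0, 0, 0, -15, 0],
    [0, 0, 0, -15, 0]
  ]
}}

```text
clock: 13.05
eef_pos: [486.7, -4.6, 219.8]
tool_rot: [3.142, 0.0, 2.069]
force: [0.5, -0.1, 0.5]
width: 85.5
gripper_force: 0.0
```

Run:
```python
from h import *
print(ctrl.read_state()["force"],ctrl.read_state()["width"])
for n in("wrist","scene","side"):
    im,d,P=cloud(n); hsv=cv2.cvtColor(im,cv2.COLOR_RGB2HSV)
    if n=="wrist": save("end",im)
    near=(np.hypot(P[...,0]-487,P[...,1]+4)<60)&(abs(hsv[...,0].astype(int)-108)<15)&(hsv[...,1]>100)
    for k,m in(("top",near&(P[...,2]>90)),("lid",near&(P[...,2]>45)),("disc",near&(abs(P[...,2]-70)<6))):
        q=P[m]; print(n,k,len(q),[np.round(t,1) for t in cv2.minAreaRect(q[:,:2].astype(np.float32))],np.percentile(q[:,2],[5,50,95]).round(1))
        if k=="disc": print('slope',np.linalg.lstsq(np.c_[q[:,:2]-q[:,:2].mean(0),np.ones(len(q))],q[:,2],rcond=None)[0].round(3))
```

```text
[ 0.46155615 -0.11207721  0.48294487] 85.45137422053287
wrist top 1006 [array([510.2,   8.4]), array([66.4, 51.9]), np.float64(28.4)] [ 97.4  99.8 101.3]
wrist lid 4866 [array([496.8,  -4.1]), array([74.7, 93.9]), np.float64(88.0)] [ 68.6  70.4 100.4]
wrist disc 3721 [array([486.9,  -3.6]), array([73.9, 73.5]), np.float64(76.3)] [68.8 70.1 71.3]
slope [1.0000e-03 1.0000e-03 7.0048e+01]
scene top 216 [array([509.2,   7.8]), array([62.6, 54. ]), np.float64(28.9)] [ 92.1  99.4 103.2]
scene lid 1310 [array([491.4,  -4.6]), array([75.2, 82.8]), np.float64(69.5)] [ 53.4  70.3 100.4]
scene disc 798 [array([488.3,  -3.4]), array([75.2, 74.9]), np.float64(69.3)] [66.2 70.2 72.6]
slope [ 1.5000e-02 -1.3000e-02  7.0017e+01]
side top 186 [array([485.5,  -1.4]), array([14.4, 51.3]), np.float64(29.6)] [ 91.7  98.5 100.1]
side lid 1283 [array([ 4.857e+02, -1.000e-01]), array([74.9, 73.4]), np.float64(13.7)] [53.3 69.4 99.1]
side disc 690 [array([485.7,  -1. ]), array([74.4, 71.6]), np.float64(13.7)] [65.2 69.3 71.9]
slope [ 6.0000e-03 -2.1000e-02  6.9159e+01]
```

View pics/end.png

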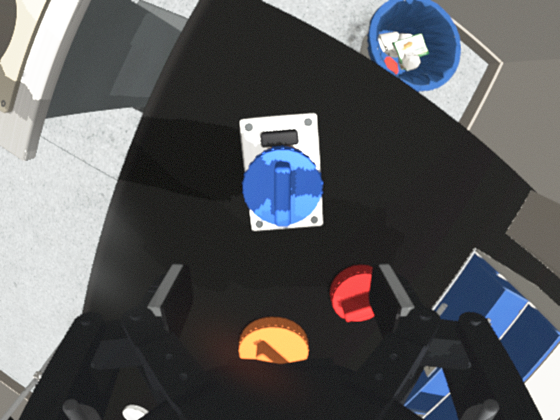

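The picture shows the blue lid on the jar at (283,187), its bar along the plate's long axis. It sits level, disc at 70 mm, bar about 4° from the lug line, and the gripper is clear. Handing in.

```bash
python3 -c "
from cell import ctrl
print(ctrl.finish_job())"
```

```text
the job is handed in; nothing more can be done
None
```

The blue lid is on the jar and turned to within about 5° of the lug line; it sits level with its disc on the rim, the gripper has let go, and I handed the job in at about 13 s (no verdict was returned).

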